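# Hold test tweezers at the marked gap on the shorting plate

## Task

Lift the sprung test tweezers straight up out of their blue rack and, in the air, squeeze them until the black pointer stands within the width of the orange clip that marks the tip gap. Keeping that gap, gently lower both tips upright onto the sprung brass shorting plate until you feel it give and press it about half way down, never to its stop. Finish holding steadily like that, pointer at the mark and plate pressed, without letting go; leave the circuit board, fan and tub alone.

Things in the scene. Friction and masses are not known exactly. Their poses are not given: they have to be found in the camera images.
- tweezers: Loose parallel-action sprung tweezers, about 80 g, standing tips down, 114 mm tall. Origin midway between the two tips when open, at tip level; z up along the legs, y across from the fixed leg (-y) to the moving leg (+y). A dark sleeve with a sliding sprung rod and black end blocks (14 mm wide in x) joins the legs at the top, 98 to 114 mm above the tips
- grip (a point): Midway between the two yellow ribbed finger pads of the open tweezers, on the pads' middle height, 75 mm above the tips. Each pad is 20 mm wide (x) and 34 mm tall; their parallel outer faces are 60 mm apart when open (fixed leg's at y = -30 mm). Grip here from above, across y
- jaw (a joint): How far the moving leg has been squeezed toward the fixed leg: 0 = open (pads 60 mm over their outer faces, tip gap 40 mm), 0.028 = fully squeezed. Both widths shrink by exactly this value. A spring always pushes it open: 4 N at 0 rising 0.25 N per mm to 11 N
- pointer (a point): Lower part of the thin black pointer (2 mm wide) on the moving leg, in front of the white scale bar, 40 mm above the tips, at tweezers y = +22 mm when open; it moves to -y as the tweezers are squeezed
- mark (a point): Centre of the orange clip, 6 mm wide along y, set on the white scale bar (8 mm tall, along y on the +x face of the tweezers, x = 8.5 mm, 40 mm above the tips); its place (9 to 24 mm of squeeze) differs from run to run and nothing can shift it along the bar. The gap is right when pointer and mark have the same y in the tweezers' frame
- tip_fixed (a point): Bottom end of the fixed leg's tip, at its inner face. Tips are brass, 6 mm wide in x, 4 mm thick in y
- tip_moving (a point): Bottom end of the moving leg's tip, at its inner face
- rack: Fixed blue block, 60 x 100 x 35 mm (x, y, z), origin under its centre. A slot 11 mm (x) by 61 mm (y) and 28 mm deep in its top holds the tweezers' tips; the tweezers stand on the slot's floor, tips 7 mm above the rack's origin. Its place and yaw differ from run to run
- fixture: Fixed grey box, 100 x 120 mm (x, y), top face 45 mm above its origin. The brass plate sits 20 mm above that face. Its place, yaw and height differ from run to run (the origin lies 0 to 15 mm below the work surface)
- plate_top (a point): Centre of the upper face of the brass plate, 60 x 70 mm (x, y), 5 mm thick; it moves down with the plate. Unpressed it lies 65 mm above the fixture's origin. z up
- plate (a joint): How far the brass plate is pressed down: 0 = up, 0.010 = at its stop. Spring: it gives at about 2 N, then 0.25 N per mm
- board: Bystander: loose green circuit board, 90 x 110 mm on four brass standoffs, about 36 mm tall, origin under its centre
- fan: Bystander: loose black cooling fan lying flat, 80 x 80 x 27 mm, origin under its centre
- tub: Bystander: small round tub with a red cap, 44 mm wide, 45 mm tall, origin under its centre
There are look-alikes about, which are no part of the job. Of the things that look like the rack, the smaller one is meant.

How it is judged (in metres and radians):
On the way:
1. in the air, clear of rack and plate and carried by the fingers alone, the tweezers are squeezed so that the pointer stands within the orange clip (y of pointer in the frame of mark between -0.003 and 0.003 m and z of tweezers in the frame of rack above 0.04 m and contact force between tweezers and the fingers above 1 N and contact force between tweezers and rack below 0.05 N and contact force between tweezers and fixture below 0.05 N and value of joint plate below 0.001 m), for 0.3 s.
At the end, for the whole second after the job is handed in: held by the gripper for the last second: pointer within 3 mm of the orange clip's centre and steady, both tips on the brass plate (within its edges, within 3 mm of its face), tweezers upright within 0.2 rad and at rest, plate pressed 2 to 8.5 mm of its 10 mm (y of pointer in the frame of mark between -0.003 and 0.003 m and velocity of joint jaw between -0.01 and 0.01 m/s and value of joint plate between 0.002 and 0.0085 m and velocity of joint plate between -0.01 and 0.01 m/s and x of tip_fixed in the frame of plate_top between -0.03 and 0.03 m and y of tip_fixed in the frame of plate_top between -0.035 and 0.035 m and z of tip_fixed in the frame of plate_top between -0.003 and 0.003 m and x of tip_moving in the frame of plate_top between -0.03 and 0.03 m and y of tip_moving in the frame of plate_top between -0.035 and 0.035 m and z of tip_moving in the frame of plate_top between -0.003 and 0.003 m and angle between tweezers's own z axis and vertical below 0.2 rad and contact force between tweezers and the fingers above 2 N and contact force between tweezers and fixture between 0.5 and 12 N and contact force between tweezers and rack below 0.05 N and linear speed of tweezers below 0.02 m/s); the arm keeps its last pose, push and grip.
It fails at once if the brass plate is pressed to its stop (value of joint plate above 0.0095 m).
It fails at once if the board is pushed more than 15 mm (distance of board from where it was at the start of the episode above 0.015 m).
It fails at once if the fan is pushed more than 15 mm (distance of fan from where it was at the start of the episode above 0.015 m).
It fails at once if the tub is pushed more than 15 mm (distance of tub from where it was at the start of the episode above 0.015 m).
It also fails if it takes over 42 s, if anything falls off the work surface, if the arm or the gripper's body presses on something with over 40 N, if the wrist force passes 120 N, or if a joint passes its speed limit or range.

## Robot

A 6-joint arm with a two-finger parallel gripper is mounted at the origin on the work surface. World frame = base frame: x ahead of the robot, y to its left, z up, the work surface at z = 0. Lengths are in m, angles in degrees, forces in N, time in s.
With the tool pointing down it reaches from about 0.325 to 0.775 m from the base axis. Payload 5.5 kg.
Tool frame: the origin (TCP) lies at the centre of the arm's flange, where the gripper is bolted on; the fingertips stand 182 mm ahead of it and the grasp point (between the pads) lies 163 mm ahead of it; z points along the fingers, y is the line along which they close (so a half turn about z gives the same grasp; the last joint's range is limited). The gripper opens to 88 mm and grips with 3 to 60 N. Pads are 20 mm wide; open, the fingers measure 115 mm over their backs; the gripper's body (75 mm by 178 mm) begins 61 mm behind the grasp point.
Start: joints at [-70.514, 5.22, 70.514, -0, 104.267, -3.249], TCP at [0.232, -0.553, 0.405] pointing down, gripper open.
Joint ranges: [-164.24, 164.24], [-49.07, 125.15], [9.68, 141.18], [-86.29, 266.29], [3.28, 154.24], [-151.56, 151.56]. Speed limits (degrees/s): [147.25, 147.25, 172.46, 180, 180, 180].

## Interface

Orientations are given as [roll, pitch, yaw] about the fixed x, y, z axes, in that order (R = Rz(yaw) Ry(pitch) Rx(roll)).
In Python, from station import r gives the robot as it stands. The module is installed in compiled form; this text tells all that it offers. Calls block until the motion is done:
- r.reach(position, orientation): joint-space move of the TCP to a pose.
- r.servo_line(position, rotation=None, speed=0.15): straight line of the TCP; rotation=None keeps the orientation; speed is the mean speed in m/s.
- r.move_joints(angles): joint-space move.
- r.let_go() and r.grab(squeeze=None): open the fingers fully, or close them until they stop; squeeze is the grip in N (None keeps the last).
- r.wait(seconds).
- r.inverse_kinematics(position, orientation): joint angles nearest the present ones, or None.
- r.sense(): the state.
- r.snapshot(name): name is "side" or "top"; returns a dict with "frame" (384x512x3 uint8, red, green, blue), "fx", "fy", "cx", "cy" (pixels), "R" (3x3) and "t" (3): a world point X has camera coordinates R X + t. Camera axes: x right, y down, z forward; pixel columns grow to the right and rows downward; lengths in m; the calibration is good to about 2 mm. A picture is of the moment at which its call begins. There is no depth.
A pose or a line that the arm cannot do raises r.IKError and nothing moves.
- r.hand_in(): hands the job in; it is judged then, once.
The state is a dict: "clock": time; "joints": joint angles; "joint_vel": joint speeds; "joint_torque": joint torques, N m; "tcp_pos": TCP position; "orientation": TCP orientation; "contact_force": force on the tool from outside, world axes, zero at the start; "torque": the same for the moment, N m; "opening": finger opening in m; "gripper_force": force on a finger pad.
Only numpy, scipy, OpenCV 4.12 (cv2) and the standard library are available. Lean on these libraries where they do the work, as an engineer would, in place of code of your own. Each camera call takes 0.05 s, during which the arm holds its last target. There are 200 camera calls.

## Working session

There is one attempt and no reset: what is moved stays moved. The work goes in short steps, each a Python script; the robot and the scene stay as the last script left them, time stands still between calls to the robot, and variables do not carry over. Pictures are saved under pics/ and viewed, at most 10 in all, crops included, and the job is handed in when it is done.

```bash
mkdir -p pics
cat > h.py <<'E'
import numpy as np, cv2
from station import r
def snap(n,f):
    s=r.snapshot(n); cv2.imwrite(f,cv2.cvtColor(s["frame"],cv2.COLOR_RGB2BGR)); return s
def ray(s,u,v,z):
    R=np.array(s["R"]);t=np.array(s["t"]);C=-R.T@t
    d=R.T@np.array([(u-s["cx"])/s["fx"],(v-s["cy"])/s["fy"],1]); return C+d*(z-C[2])/d[2]
def proj(s,X):
    c=np.array(s["R"])@np.array(X)+np.array(s["t"]); return np.array([s["fx"]*c[0]/c[2]+s["cx"],s["fy"]*c[1]/c[2]+s["cy"]])
E
python3 - <<'E'
from h import *
import pickle
d={}
for n in("top","side"):
    s=snap(n,f"pics/{n}0.png"); d[n]=s
    R=np.array(s["R"]);print(n,s["fx"],(-R.T@s["t"]).round(3),R.round(2).tolist())
pickle.dump(d,open("s0.pkl","wb"))
st=r.sense();print(st)
E
```

```text
top 392.97929318003963 [ 0.515 -0.061  0.949] [[0.01, -1.0, -0.04], [-1.0, -0.01, -0.09], [0.09, 0.04, -1.0]]
side 424.59865411040715 [0.547 0.625 0.617] [[-0.99, -0.11, -0.01], [-0.06, 0.64, -0.77], [0.09, -0.76, -0.64]]
{'clock': 0.1, 'joints': array([-7.05140743e+01,  5.25983704e+00,  7.05722664e+01,  1.07936095e-03,
        1.04264815e+02, -3.24958827e+00]), 'joint_vel': array([-0.07423977, -0.12644027, -0.09884283,  0.12033946, -0.00235981,
       -0.01316989]), 'joint_torque': array([ 2.53561018e-03, -4.47854877e+01, -4.07570350e+01,  7.01092905e-02,
        2.83759291e-02, -1.32671203e-04]), 'tcp_pos': array([ 0.23190167, -0.55344652,  0.40363552]), 'orientation': array([-1.79903297e+02, -6.53873786e-03,  2.27357735e+01]), 'contact_force': array([ 0.48081059, -0.22381721,  0.11942486]), 'torque': array([-0.00843386,  0.00751739, -0.00407395]), 'gripper_force': 0.0, 'opening': 0.08793185671394647}
```

View pics/top0.png

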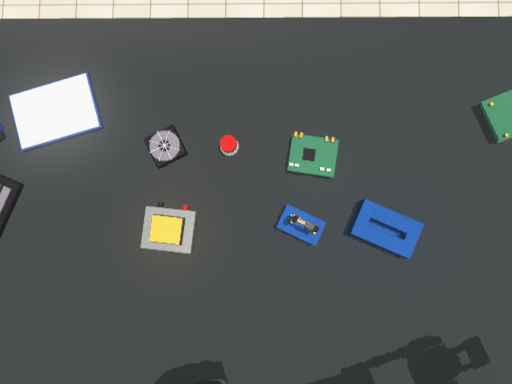

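View pics/side0.png

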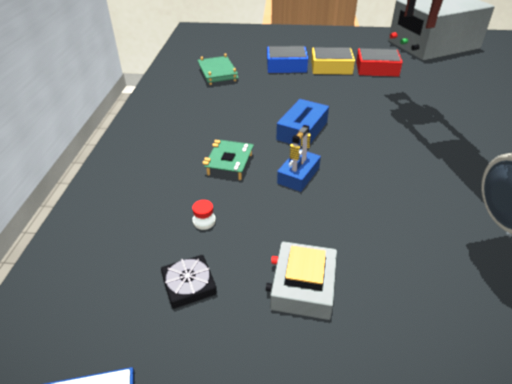

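Top view: the tweezers stand in the small blue rack at about (301,225), the fixture's yellow plate is at (166,230), and the big blue look-alike is at (387,229). In the side view the tweezers are at about (300,150) and the plate at (306,266). Next I'll enlarge the tweezers and measure.

Run:
```python
from h import *
import pickle
from scipy.optimize import least_squares
d=pickle.load(open("s0.pkl","rb"))
def crop(n,u,v,w,h,k): 
    return cv2.cvtColor(cv2.resize(d[n]["frame"][v:v+h,u:u+w],None,fx=k,fy=k,interpolation=cv2.INTER_CUBIC),cv2.COLOR_RGB2BGR)
cv2.imwrite("pics/c1.png",np.hstack([crop("top",270,192,60,60,6.6),crop("side",268,120,60,72,5.5)[:396,:]]))
def mask(n,lo,hi,box):
    hsv=cv2.cvtColor(d[n]["frame"],cv2.COLOR_RGB2HSV);m=cv2.inRange(hsv,lo,hi)
    k=np.zeros_like(m);u0,v0,u1,v1=box;k[v0:v1,u0:u1]=255;return m&k
def rect(n,m,z):
    c=max(cv2.findContours(m,cv2.RETR_EXTERNAL,cv2.CHAIN_APPROX_NONE)[0],key=cv2.contourArea)[:,0]
    P=np.array([ray(d[n],u,v,z)[:2] for u,v in c],np.float32)
    q=cv2.minAreaRect(P);return np.round(q[0],4),np.round(q[1],4),round(q[2],1),c
b=mask("top",(100,120,60),(130,255,255),(265,190,340,255))
q=rect("top",b,.035);print("rack",q[:3])
y=(18,120,120);Y=(35,255,255)
ct=rect("top",mask("top",y,Y,(130,200,205,260)),.06);print("plate top z.06",ct[:3])
cs=rect("side",mask("side",y,Y,(265,240,345,295)),.06);print("plate side z.06",cs[:3])
for z in (.05,.055,.06,.065): 
    print(z,[rect(n,mask(n,y,Y,bx),z)[0:3] for n,bx in(("top",(130,200,205,260)),("side",(265,240,345,295)))])
g=mask("top",(0,0,100),(180,60,200),(130,200,205,260));print("fix",rect("top",g|mask("top",y,Y,(130,200,205,260)),.04)[:3])
```

```text
rack (array([ 0.5269, -0.1507]), array([0.1009, 0.0618]), 65.3)
plate top z.06 (array([0.5119, 0.1564]), array([0.0705, 0.0603]), 84.5)
plate side z.06 (array([0.5149, 0.1941]), array([0.0031, 0.0564]), 84.5)
0.05 [(array([0.5119, 0.1588]), array([0.0713, 0.061 ]), 84.5), (array([0.5143, 0.1864]), array([0.0032, 0.0574]), 84.5)]
0.055 [(array([0.5119, 0.1576]), array([0.0709, 0.0607]), 84.5), (array([0.5146, 0.1902]), array([0.0031, 0.0569]), 84.5)]
0.06 [(array([0.5119, 0.1564]), array([0.0705, 0.0603]), 84.5), (array([0.5149, 0.1941]), array([0.0031, 0.0564]), 84.5)]
0.065 [(array([0.5119, 0.1552]), array([0.0701, 0.06  ]), 84.5), (array([0.5152, 0.198 ]), array([0.0031, 0.0559]), 84.5)]
fix (array([0.5115, 0.1568]), array([0.1204, 0.1007]), 84.4)
```

View pics/c1.png

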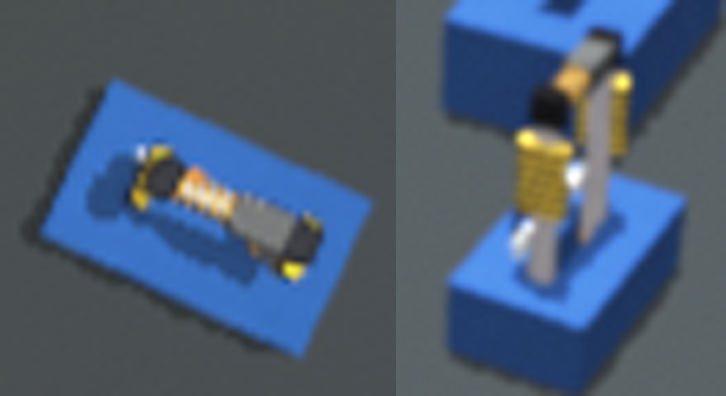

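The grey sleeve, and so the fixed leg, is at the -y world end. The tweezers' yaw is therefore about -24.7°, with the scale face (+x) turned away from the side camera. After lifting I'll turn them by +109° so the scale faces that camera.

Run:
```python
from h import *
import pickle
d=pickle.load(open("s0.pkl","rb"));s=d["top"]
a=ray(s,295,218.5,.121);b=ray(s,315.9,228.8,.121);c=(a+b)/2
print(a.round(4),b.round(4),c.round(4),"dir",np.degrees(np.arctan2(*(a-b)[[1,0]])))
ax=np.array([np.cos(np.radians(65.3)),np.sin(np.radians(65.3))]);rk=np.array([.5269,-.1507])
off=(c[:2]-rk)@ax;print("off along slot",off, "across",(c[:2]-rk)@[ax[1],-ax[0]])
g=rk+ax*np.clip(off,-.006,.006)
O=[180,0,-24.7]
r.reach([*g,.385],O)
s=r.sense();print(s["clock"],s["tcp_pos"],s["orientation"])
sd=snap("side","pics/side1.png");tp=snap("top","pics/top1.png")
r.servo_line([*g,.245],speed=.12)
sd=snap("side","pics/side1.png")
cv2.imwrite("pics/c2.png",cv2.cvtColor(cv2.resize(sd["frame"][60:200,230:370],None,fx=4,fy=4,interpolation=cv2.INTER_CUBIC),cv2.COLOR_RGB2BGR))
s=r.sense();print(s["clock"],s["tcp_pos"],s["contact_force"],s["torque"])
```

```text
[ 0.5382 -0.1305  0.121 ] [ 0.5174 -0.1741  0.121 ] [ 0.5278 -0.1523  0.121 ] dir 64.40681634768703
off along slot -0.0010838472135161032 across 0.0014794175933485598
1.9083 [ 0.52631855 -0.15229381  0.38500731] [ 1.79982188e+02 -3.93795587e-03 -2.47314601e+01]
3.375 [ 0.52672489 -0.15178394  0.24615422] [ 0.13961751 -1.21834072  1.62972669] [ 0.0475928   0.05603356 -0.01104127]
```

View pics/c2.png

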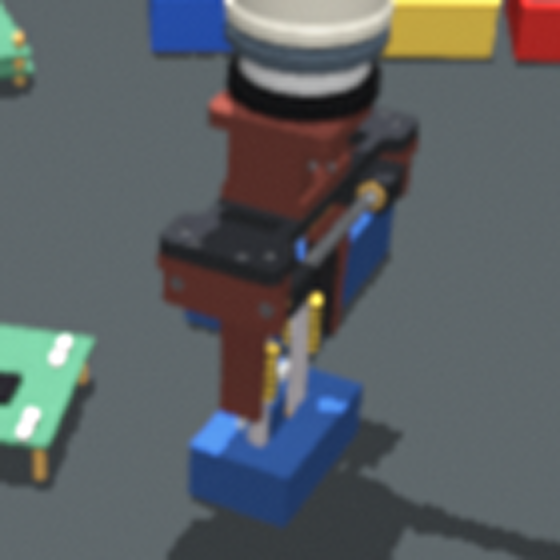

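The fingers straddle both yellow pads (crop pixels (240,370) and (335,290)), and nothing is being touched. Next: light grip, lift, and turn the scale to the side camera at an intermediate spot.

Run:
```python
from h import *
def pr():
    s=r.sense();print(round(s["clock"],2),s["tcp_pos"].round(4),s["contact_force"].round(2),"open",round(s["opening"],4),"gf",round(s["gripper_force"],2));return s
r.grab(5.5);s=pr()
p=s["tcp_pos"]
r.servo_line([p[0],p[1],.275],speed=.05);pr()
r.servo_line([p[0],p[1],.375],speed=.12);pr()
r.reach([.512,.0,.375],[180,0,84.5]);pr()
sd=snap("side","pics/side2.png");u,v=proj(sd,[.512,0,.375-.163-.035]).astype(int);print(u,v)
cv2.imwrite("pics/c3.png",cv2.cvtColor(cv2.resize(sd["frame"][v-60:v+60,u-60:u+60],None,fx=5,fy=5,interpolation=cv2.INTER_CUBIC),cv2.COLOR_RGB2BGR))
```

```text
3.99 [ 0.5265 -0.1518  0.2451] [-0.47 -0.23  0.91] open 0.0553 gf 5.5
4.74 [ 0.5264 -0.1518  0.2749] [ 0.47  0.16 -1.31] open 0.0545 gf 5.5
5.72 [ 0.5264 -0.1517  0.3739] [ 0.2   0.4  -2.25] open 0.0541 gf 5.5
7.17 [ 5.120e-01 -2.000e-04  3.747e-01] [ 0.89  0.52 -0.34] open 0.0543 gf 5.5
310 150
```

View pics/c3.png

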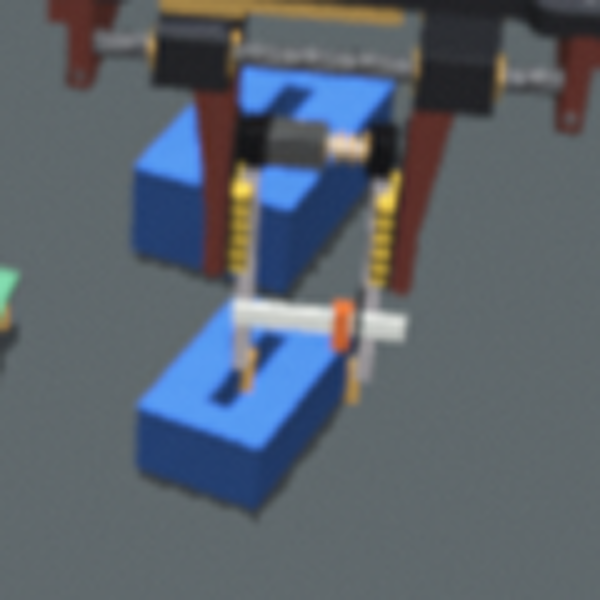

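The tweezers hang upright. The fixed leg is on the left, the orange clip is at crop (343,325), and the dark pointer is just to its right near x≈370. I'll compute the clip's squeeze value by casting a ray, then squeeze and look.

```bash
cat >> h.py <<'E'
def clip_y(sd,st,tips_z,yaw=84.5):
    """tweezers-frame y of the orange clip, from the side view; tweezers centred between the fingers"""
    fr=sd["frame"]; c=np.array([*st["tcp_pos"][:2],tips_z+.04])
    u,v=proj(sd,c).astype(int); m=cv2.inRange(cv2.cvtColor(fr,cv2.COLOR_RGB2HSV),(3,150,120),(14,255,255))
    k=np.zeros_like(m);k[v-18:v+18,u-22:u+22]=255;vs,us=np.nonzero(m&k)
    a=np.radians(yaw);X=np.array([np.cos(a),np.sin(a),0]);Yt=np.array([-np.sin(a),np.cos(a),0])
    R=np.array(sd["R"]);C=-R.T@np.array(sd["t"])
    d=R.T@np.array([(us.mean()-sd["cx"])/sd["fx"],(vs.mean()-sd["cy"])/sd["fy"],1])
    P=C+d*(((c-C)@X+.0095)/(d@X))
    return len(us),us.mean(),vs.mean(),(P-c)@Yt+(-.030+st["opening"]/2),P[2]-tips_z
def crop(sd,u,v,h,f,k=7):
    cv2.imwrite(f,cv2.cvtColor(cv2.resize(sd["frame"][v-h:v+h,u-h:u+h],None,fx=k,fy=k,interpolation=cv2.INTER_CUBIC),cv2.COLOR_RGB2BGR))
E
python3 - <<'E'
from h import *
sd=r.snapshot("side");st=r.sense();q=clip_y(sd,st,st["tcp_pos"][2]-.238);print(q)
j=.022-q[3];print("target jaw",j)
F=4+250*j
if .008<j<.025:
    r.grab(F);r.wait(.4);st=r.sense();print(F,st["opening"],.06-st["opening"],st["clock"])
    sd=r.snapshot("side");q=clip_y(sd,st,st["tcp_pos"][2]-.238);print(q)
    crop(sd,int(q[1]),int(q[2]),40,"pics/c4.png")
E
```

```text
(17, np.float64(317.7647058823529), np.float64(154.11764705882354), np.float64(0.010377784132883563), np.float64(0.04151208162645886))
target jaw 0.011622215867116436
6.9055539667791095 0.048509418071509235 0.011490581928490763 8.0333
(7, np.float64(319.2857142857143), np.float64(152.57142857142858), np.float64(0.00966936925886004), np.float64(0.045179598111274755))
```

View pics/c4.png

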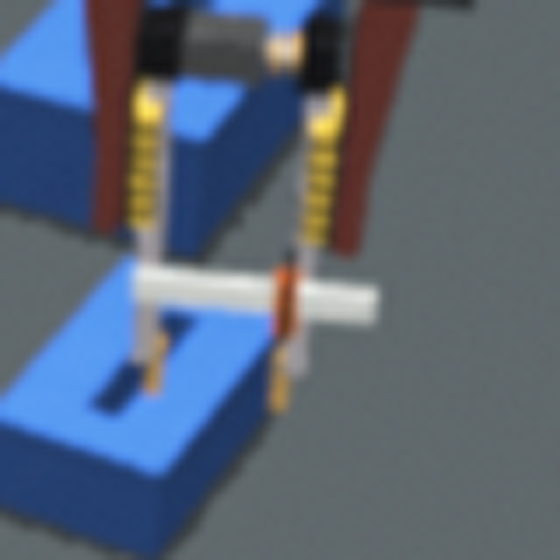

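The dark pointer at crop x≈290 stands inside the orange clip (275–298), so it is in tolerance. I'll move over the plate and take one close look there to trim it.

Run:
```python
from h import *
r.wait(.2)
r.servo_line([.512,.1565,.375],speed=.12);r.servo_line([.512,.1565,.325],speed=.08);r.wait(.3)
st=r.sense();print(st["clock"],st["tcp_pos"],st["contact_force"].round(2),.06-st["opening"])
sd=snap("side","pics/side3.png");tz=st["tcp_pos"][2]-.238
q=clip_y(sd,st,tz);print(q)
u,v=proj(sd,[*st["tcp_pos"][:2],tz+.03]).astype(int);crop(sd,u,v,45,"pics/c5.png",8*.8)
hsv=cv2.cvtColor(sd["frame"],cv2.COLOR_RGB2HSV)
v0=int(q[2]);u0=int(q[1])
for vv in range(v0-5,v0+6): print(vv,[tuple(int(x) for x in sd["frame"][vv,k]) for k in range(u0-4,u0+6)])
# plate near edge height: yellow extents in side
m=cv2.inRange(hsv,(18,120,120),(35,255,255));m[:235]=0;m[300:]=0
c=cv2.minAreaRect(max(cv2.findContours(m,0,2)[0],key=cv2.contourArea));print(cv2.boxPoints(c))
for z in(.05,.055,.06,.065): print(z,[proj(sd,[.512+sx*.03,.1564+(.06-z)*.24+sy*.035,z]).round(1).tolist() for sx in(-1,1) for sy in(1,-1)])
```

```text
10.8167 [0.51205792 0.15653698 0.32551126] [0.89 0.49 0.01] 0.011341068990948694
(11, np.float64(317.72727272727275), np.float64(239.0), np.float64(0.009615603313080846), np.float64(0.042424080839656764))
234 [(93, 102, 106), (93, 103, 106), (96, 102, 105), (114, 105, 102), (133, 107, 94), (114, 89, 79), (96, 80, 77), (132, 118, 118), (150, 143, 146), (142, 141, 146)]
235 [(117, 126, 127), (113, 121, 123), (117, 119, 120), (146, 118, 106), (177, 114, 81), (155, 93, 61), (125, 79, 62), (160, 118, 104), (161, 141, 138), (140, 136, 140)]
236 [(190, 195, 193), (182, 188, 186), (175, 177, 175), (188, 159, 147), (200, 124, 85), (171, 89, 48), (154, 82, 52), (196, 127, 99), (183, 153, 143), (152, 148, 149)]
237 [(231, 233, 230), (229, 233, 230), (223, 226, 222), (218, 199, 189), (200, 131, 99), (157, 78, 39), (164, 88, 57), (219, 156, 129), (218, 199, 190), (196, 197, 195)]
238 [(218, 221, 217), (222, 227, 222), (224, 226, 221), (217, 200, 190), (184, 122, 96), (127, 63, 33), (152, 89, 65), (218, 172, 153), (233, 228, 223), (231, 234, 231)]
239 [(199, 202, 198), (203, 206, 202), (204, 203, 
[... 629 characters left out ...]
 [(92, 101, 105), (96, 102, 105), (123, 102, 94), (153, 94, 65), (144, 74, 40), (112, 58, 36), (146, 95, 73), (164, 135, 123), (150, 145, 144), (131, 135, 137)]
244 [(96, 105, 108), (98, 103, 105), (120, 100, 92), (149, 97, 67), (138, 81, 45), (119, 69, 47), (154, 103, 83), (158, 134, 126), (140, 136, 138), (110, 114, 118)]
[[285.01892 278.2135 ]
 [288.32703 257.26215]
 [325.14594 263.07568]
 [321.83783 284.02704]]
0.05 [[323.4, 285.6], [322.4, 252.6], [286.1, 282.6], [287.9, 250.1]]
0.055 [[323.7, 283.1], [322.7, 250.2], [286.3, 280.1], [288.0, 247.7]]
0.06 [[324.0, 280.6], [322.9, 247.7], [286.5, 277.6], [288.2, 245.2]]
0.065 [[324.2, 278.0], [323.2, 245.3], [286.6, 275.1], [288.3, 242.8]]
```

View pics/c5.png

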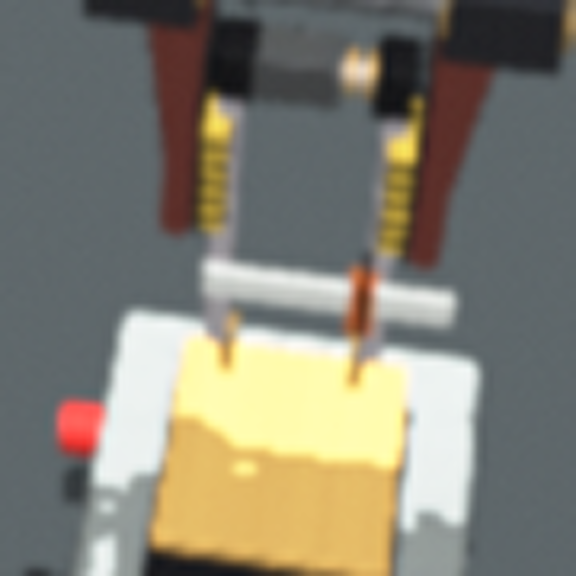

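The pointer dip (u≈318.4) sits within half a millimetre of the clip's centre, and the tips are above the plate. Now I'll lower slowly and feel for contact.

```bash
cat >> h.py <<'E'
def fz(n=6):
    a=[]
    for _ in range(n): r.wait(.03);a.append(r.sense()["contact_force"][2])
    return np.mean(a),np.std(a)
E
python3 - <<'E'
from h import *
x,y=.512,.1565
z=.310;r.servo_line([x,y,z],speed=.04);r.wait(.2);b,sd_=fz(10);print("base",b,sd_)
for i in range(24):
    z-=.001;r.servo_line([x,y,z],speed=.02);f,_=fz(5);st=r.sense();print(round(z,4),st["tcp_pos"][2].round(4),round(f-b,2),round(.06-st["opening"],4))
    if f-b>1.2: break
print(st["clock"])
E
```

```text
base -1.002160710751808 0.5711050686538122
0.309 0.309 -0.03 0.0113
0.308 0.308 0.24 0.0114
0.307 0.307 0.08 0.0112
0.306 0.306 -0.12 0.0113
0.305 0.305 0.19 0.011
0.304 0.304 0.39 0.0113
0.303 0.303 0.45 0.0111
0.302 0.302 0.2 0.0113
0.301 0.301 -0.01 0.0112
0.3 0.3 -0.39 0.0115
0.299 0.299 0.07 0.0115
0.298 0.2983 1.97 0.0115
16.925
```

Contact came at TCP z≈0.2983. I'll press about 5 mm further, in steps, while checking the force.

Run:
```python
from h import *
b=-1.0
for z in(.2965,.295,.2935):
    r.servo_line([.512,.1565,z],speed=.015);r.wait(.1);f,_=fz(10);st=r.sense();print(z,st["tcp_pos"].round(4),round(f-b,2),round(.06-st["opening"],4))
r.wait(.3);print(st["clock"])
sd=snap("side","pics/side4.png");tz=st["tcp_pos"][2]-.238
u,v=proj(sd,[*st["tcp_pos"][:2],tz+.02]).astype(int);crop(sd,u,v,45,"pics/c6.png",8*.8)
q=clip_y(sd,st,tz);print(q)
```

```text
0.2965 [0.512  0.1565 0.2966] 2.69 0.0114
0.295 [0.512  0.1565 0.295 ] 2.74 0.0127
0.2935 [0.512  0.1565 0.2935] 2.77 0.0127
18.975
(11, np.float64(317.09090909090907), np.float64(253.27272727272728), np.float64(0.010790278211973921), np.float64(0.041572020219025896))
```

View pics/c6.png

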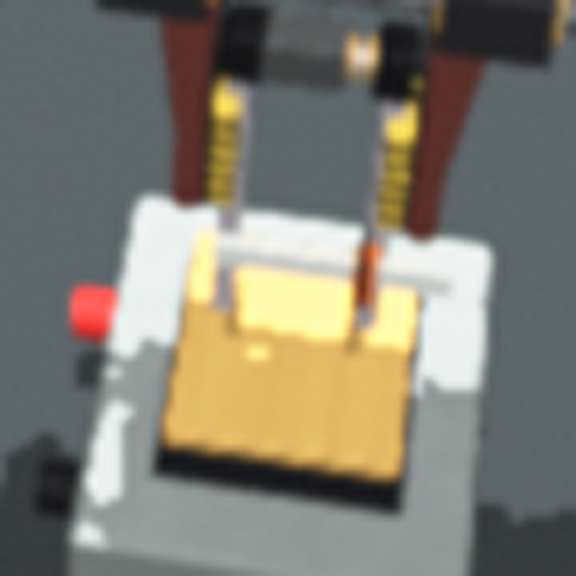

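Tips are on the plate and the fingers haven't slipped along the pads. The squeeze crept from 11.4 to 12.7 mm, so I'll check the plate travel and the pointer numerically.

Run:
```python
from h import *
a=cv2.imread("pics/side3.png").astype(float);s=r.snapshot("side");b=cv2.cvtColor(s["frame"],cv2.COLOR_RGB2BGR).astype(float)
st=r.sense();print(st["clock"],st["tcp_pos"],.06-st["opening"],st["contact_force"])
# plate's near edge: subpixel row of the yellow->black fall of the red channel
def edge(im):
    out=[]
    for u in range(292,316,3):
        p=im[268:292,u,2];g=-np.gradient(p);k=g[1:-1].argmax()+1;w=g[k-2:k+3];out.append(268+k-2+(w*np.arange(5)).sum()/w.sum())
    return np.array(out)
print(edge(a).round(2),edge(b).round(2))
P=np.array([.512,.19,.06]);print("px/mm",(proj(s,P-[0,0,.001])-proj(s,P)))
q=clip_y(s,st,st["tcp_pos"][2]-.238);v0=int(q[2]);u0=int(q[1])
for vv in range(v0-6,v0+6): print(vv,[tuple(int(x) for x in b[vv,k][::-1]) for k in range(u0-4,u0+6)])
```

```text
19.375 [0.51199398 0.15650863 0.2934942 ] 0.012862087830690518 [-1.58574347  0.34179753  2.87530625]
[279.3  279.61 280.16 280.42 281.27 281.45 282.23 282.42] [281.02 281.31 281.82 282.28 282.85 283.29 283.78 284.31]
px/mm [-0.04345096  0.38784168]
247 [(237, 242, 241), (238, 244, 242), (233, 239, 237), (190, 198, 195), (120, 122, 122), (136, 130, 129), (155, 149, 144), (164, 162, 155), (172, 173, 164), (158, 161, 152)]
248 [(238, 243, 242), (239, 244, 242), (231, 235, 232), (180, 176, 169), (127, 111, 105), (154, 132, 126), (167, 152, 150), (181, 183, 184), (209, 218, 217), (214, 224, 221)]
249 [(238, 241, 239), (235, 237, 234), (219, 210, 199), (166, 135, 116), (151, 96, 73), (195, 129, 102), (193, 153, 137), (197, 195, 193), (228, 235, 234), (236, 241, 240)]
250 [(239, 240, 237), (236, 233, 221), (216, 191, 164), (156, 106, 76), (170, 87, 48), (224, 129, 82), (219, 162, 138), (213, 208, 202), (233, 238, 235), (239, 244, 241)]
251 [(235, 237, 234), (236, 233, 221), (216, 190, 161), (145, 99, 70), (166, 83, 44), (226, 138, 93), (229, 186, 163), (228, 226, 218), (238, 240, 234), (243
[... 505 characters left out ...]
), (202, 205, 202)]
255 [(255, 242, 180), (249, 222, 154), (179, 127, 80), (114, 59, 34), (158, 86, 54), (188, 138, 118), (203, 190, 175), (224, 213, 191), (225, 213, 192), (217, 208, 193)]
256 [(255, 253, 173), (255, 240, 143), (192, 133, 70), (116, 57, 30), (162, 86, 54), (190, 138, 111), (232, 205, 166), (253, 238, 182), (254, 241, 185), (253, 238, 187)]
257 [(255, 253, 169), (255, 238, 136), (190, 130, 66), (126, 64, 38), (169, 94, 61), (195, 143, 109), (247, 220, 157), (255, 251, 174), (255, 252, 176), (255, 251, 177)]
258 [(255, 251, 166), (255, 232, 129), (185, 131, 74), (127, 84, 68), (165, 111, 90), (197, 153, 120), (251, 228, 156), (255, 252, 172), (255, 253, 174), (255, 252, 175)]
```

The plate is down about 4.5 mm, and the pointer is roughly 1 mm to the squeezed side of centre. I'll ease the grip slightly and check it stays steady.

Run:
```python
from h import *
def pr():
    s=r.sense();print(round(s["clock"],2),s["tcp_pos"].round(4),s["contact_force"].round(2),"jaw",round(.06-s["opening"],5),s["gripper_force"]);return s
r.wait(.5);pr();r.grab(6.7);pr()
for _ in range(5): r.wait(.3);pr()
```

```text
19.88 [0.512  0.1565 0.2935] [-1.68 -0.35  2.96] jaw 0.01271 6.905513182282448
20.09 [0.512  0.1565 0.2935] [-0.69  0.67  2.12] jaw 0.01248 6.700025796890259
20.39 [0.512  0.1565 0.2935] [-0.65  0.33  1.67] jaw 0.01254 6.699988469481468
20.69 [0.512  0.1565 0.2935] [-1.37  0.18  2.61] jaw 0.01311 6.700090169906616
20.99 [0.512  0.1565 0.2935] [-0.52  1.26  1.92] jaw 0.01291 6.700036749243736
21.29 [0.512  0.1565 0.2935] [-1.42 -0.42  1.64] jaw 0.01305 6.699968799948692
21.59 [0.512  0.1565 0.2935] [-0.16  0.96  2.39] jaw 0.01283 6.699956953525543
```

Run:
```python
from h import *
for F in(6.5,6.3,6.1):
    r.grab(F);j=[]
    for _ in range(10): r.wait(.05);j.append(.06-r.sense()["opening"])
    print(F,np.mean(j).round(5),j[-1])
    if np.mean(j)<.0122: break
r.wait(.5);a=[]
for _ in range(10): r.wait(.05);a.append(.06-r.sense()["opening"])
st=r.sense();print(np.mean(a),st["clock"],st["tcp_pos"])
s=r.snapshot("side");b=s["frame"]
q=clip_y(s,st,st["tcp_pos"][2]-.238);print(q);v0=int(q[2]);u0=317
for vv in range(v0-5,v0+5): print(vv,[tuple(int(x) for x in b[vv,k]) for k in range(u0-4,u0+6)])
g=cv2.cvtColor(b,cv2.COLOR_RGB2BGR).astype(float)
p=[];
for u in range(292,316,3):
    d=-np.gradient(g[268:292,u,2]);k=d[1:-1].argmax()+1;w=d[k-2:k+3];p.append(268+k-2+(w*np.arange(5)).sum()/w.sum())
print(np.round(p,2))
u,v=proj(s,[*st["tcp_pos"][:2],st["tcp_pos"][2]-.218]).astype(int);crop(s,u,v,45,"pics/c7.png",8*.8)
```

```text
6.5 0.01248 0.01253055514877973
6.3 0.0125 0.012536554913160795
6.1 0.01207 0.012009339437945521
0.012130973613616555 24.7417 [0.51200507 0.15650966 0.29350754]
(11, np.float64(316.1818181818182), np.float64(253.0), np.float64(0.009686004826690412), np.float64(0.04192250804566944))
248 [(238, 243, 242), (239, 242, 240), (238, 237, 232), (211, 198, 187), (133, 113, 105), (140, 114, 107), (160, 146, 144), (177, 179, 180), (213, 221, 220), (223, 232, 230)]
249 [(237, 241, 239), (236, 235, 230), (231, 206, 185), (198, 147, 118), (144, 90, 65), (172, 114, 89), (179, 147, 135), (186, 185, 184), (223, 231, 229), (236, 242, 241)]
250 [(238, 240, 237), (234, 231, 217), (221, 180, 150), (179, 109, 72), (156, 80, 47), (202, 128, 92), (200, 163, 145), (195, 193, 188), (223, 229, 225), (237, 242, 239)]
251 [(234, 236, 233), (234, 226, 213), (213, 168, 136), (160, 92, 56), (161, 85, 51), (219, 150, 118), (224, 198, 183), (221, 220, 213), (233, 234, 228), (242, 243, 237)]
252 [(215, 217, 213), (213, 200, 189), (185, 139, 110), (128, 72, 42), (149, 84, 54), (214, 157, 129), (231, 215, 202), (232, 23
[... 250 characters left out ...]
, (167, 115, 85), (102, 55, 32), (132, 80, 56), (184, 144, 126), (196, 191, 184), (197, 201, 197), (201, 203, 199), (201, 205, 201)]
255 [(254, 239, 178), (244, 206, 144), (182, 117, 73), (110, 57, 32), (141, 86, 59), (182, 144, 125), (194, 186, 178), (210, 203, 189), (221, 210, 191), (218, 209, 193)]
256 [(255, 250, 165), (255, 222, 127), (193, 119, 61), (113, 55, 31), (147, 86, 58), (178, 135, 114), (211, 188, 163), (245, 227, 177), (253, 238, 183), (253, 238, 187)]
257 [(255, 251, 164), (255, 227, 124), (193, 123, 62), (110, 57, 35), (147, 88, 63), (179, 135, 111), (233, 200, 151), (255, 243, 165), (255, 251, 174), (255, 251, 177)]
[281.   281.31 281.82 282.29 282.84 283.31 283.78 284.3 ]
```

View pics/c7.png

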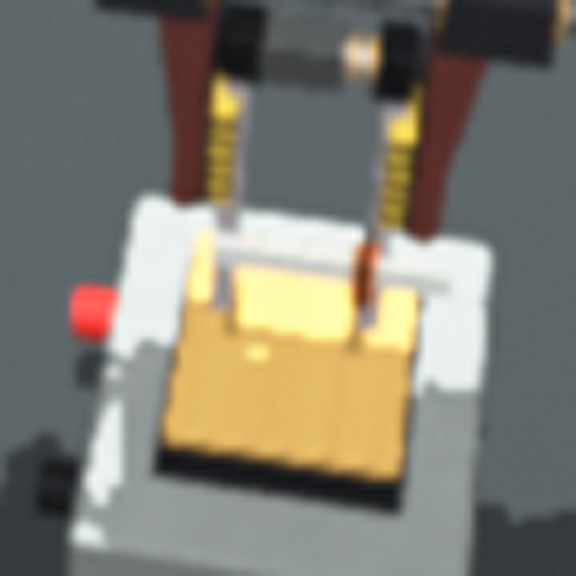

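The pointer dip is now at the clip's centre, the tips are upright on the plate, the plate is down about 4.5 mm, and everything is steady.

```bash
python3 -c "
from h import *
print(r.hand_in())"
```

```text
the job is handed in; nothing more can be done
None
```

I handed the job in at about 25 s on the robot's clock. The arm is holding the tweezers with the pointer centred on the orange clip and both tips upright on the brass plate, pressed about 4.5 mm; the hand-in call gave no verdict.

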